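Lay the carved stone down in the picture frame and take its record photo

ROBOT

A 6-joint arm with a two-finger parallel gripper is mounted at the origin on the work surface. World frame = base frame: x ahead of the robot, y to its left, z up, the work surface at z = 0. Lengths are in m, angles in rad, forces in N, time in s.
With the tool pointing down it reaches from about 0.3 to 0.775 m from the base axis. Payload 14.6 kg.
Tool frame: the origin (TCP) lies on the centre line of the jaws, within the pads' length; the fingertips stand 19 mm ahead of it and the grasp point (between the pads) is the TCP; z points along the fingers, y is the direction in which the jaws open and shut (so a half turn about z gives the same grasp; the last joint's range is limited). The gripper opens to 94 mm and grips with 3 to 60 N. Pads are 16 mm wide; open, the fingers measure 119 mm over their backs; the gripper's body (75 mm by 177 mm) begins 78 mm behind the grasp point.
Start: joints at [-0.067, 0.3, 1.521, -0, 1.321, -0.067], TCP at [0.55, -0, 0.224] pointing down, gripper open.
Joint ranges: [-3.03, 3.03], [-0.79, 2.21], [0.23, 2.52], [-1.04, 4.18], [0, 3.07], [-2.55, 2.55]. Speed limits (rad/s): [2.22, 2.22, 2.57, 3.14, 3.14, 3.14].

INTERFACE

Orientations are given as [roll, pitch, yaw] about the fixed x, y, z axes, in that order (R = Rz(yaw) Ry(pitch) Rx(roll)).
In Python, from station import ctrl gives the robot as it stands. The module is installed in compiled form; this text tells all that it offers.
- The arm moves only by the shell command python3 -m creep 'ROWS' [FORCE]. ROWS is a JSON object of lists of equal length, an entry for each row: "translation": the shift along the world's x, y, z in mm, a list of three; "yaw": the turn about the world's z in rad; "gripper": the closure in counts, from 0 (fully open) to 255 (shut). A call has 1 to 5 rows; each row is the pose to reach, as a shift and turn from the pose measured when the call began; what a row does not reach only later rows make up. A row lasts 1/12 s, in which the tool goes at most 41.7 mm and 7.16 degrees, less where a joint would pass 70% of its speed; a pose out of reach is approached as far as the arm can. A call with a gripper value outside its range is refused whole. The fingers move at their own pace and stop on an object; FORCE is the grip in N (left out, the last holds). Time passes only in rows, so rows that repeat a pose let the fingers close. It gives the time, the measured TCP pose, the force and the opening at its end, in the units of the state.
- ctrl.get_obs(): the state, without advancing time (a new reading comes with each control period).
- ctrl.camera(name): name is "scene" or "side" or "wrist"; returns a dict with "pixels" (480x640x3 uint8, red, green, blue), "depth" (480x640 float32, m along the optical axis (not along the pixel's ray), 0 where there is no reading), "fx", "fy", "cx", "cy" (pixels), "R" (3x3) and "t" (3): a world point X has camera coordinates R X + t; the wrist camera has in their place "tool_from_camera" (4x4, takes a point from camera to tool coordinates, whose origin is the TCP and whose axes are the flange's). Camera axes: x right, y down, z forward; pixel columns grow to the right and rows downward; lengths in m; the calibration is good to about 2 mm. The wrist camera is an equidistant fisheye: a pixel r from the principal point sees the ray r / f radians off the axis. A picture is of the moment at which its call begins: read the wrist's pose just before it.
- ctrl.hand_in(): hands the job in, once; it reports no verdict.
The state is a dict: "time_s": time; "qpos": joint angles; "joint_vel": joint speeds; "tau": joint torques, N m; "ee_pos": TCP position; "eef_rot": TCP orientation; "force": force on the tool from outside, world axes, zero at the start; "moment": the same for the moment, N m; "grip_width": finger opening in m.
Only numpy, scipy, OpenCV 4.12 (cv2) and the standard library are available. Lean on these libraries where they do the work, as an engineer would, in place of code of your own. Each camera call takes 0.05 s, during which the arm holds its last target. There are 200 camera calls.

TASK

The small carved stone standing at the near edge of the taped frame on the rubber mat is to be photographed: push it over backwards with the fingertips so that it comes to rest flat on its back, carved face up, wholly inside the tape lines. Then take the picture by pressing the round button of the camera release box and letting it come up again. Only push and press: do not lift the stone, and leave the scale bar and everything else on the table undisturbed.

Things in the scene. Friction and masses are not known exactly. Their poses are not given: they have to be found in the camera images.
- stone: Pale carved limestone standing on the mat: 36 mm thick (x), 80 wide (y), 125 tall (z), 0.7 to 0.95 kg. Origin: centre of its underside. The -x face is carved (rosette in a square border, heights 20 to 85 mm, plain above); +x is the plain back. It is to fall towards its own +x, turning about its back bottom edge, which hardly shifts; past 16 degrees of lean (top moved 36 mm) it falls by itself.
- stone_heel (a point): middle of the stone's back bottom edge, about which it tips: 18 mm along +x from the stone's origin, on the mat
- corner_bl (a point): bottom corner (left) of the stone's back (uncarved) face, a point 18 mm along +x, 40 mm along +y and 0 mm up z from the stone's origin
- corner_br (a point): bottom corner (right) of the stone's back (uncarved) face, a point 18 mm along +x, 40 mm along -y and 0 mm up z from the stone's origin
- corner_tl (a point): top left corner of the stone's back face: 18 mm along +x, 40 mm along +y and 125 mm up z from the stone's origin
- corner_tr (a point): top right corner of the stone's back face: 18 mm along +x, 40 mm along -y and 125 mm up z from the stone's origin
- frame (a point): Centre of the white tape frame on the black rubber mat (mat 300 x 270 x 4 mm, fixed), on the mat's top, 4 mm above the table. Inside the tape the frame is 200 mm along its x and 180 mm along its y; the tape, 12 mm wide and flat, lies outside that. Its x runs from the edge where the stone stands to the far edge, within 6 degrees of the stone's +x.
- release_top (a point): Centre of the top of the round button (32 mm across, standing 11 mm proud) on the camera release, a low black box 70 x 85 x 22 mm fixed to the table, to the left or right of the mat. 33 mm above the table; pressed straight down.
- release (a joint): Travel of the release button: 0 up, 0.006 m fully down, sprung back; it starts to move at about 1.5 N and is fully down at about 5 N. The picture is taken when it is nearly down (0.004).
- scale_bar: Black-and-white scale bar, 150 x 20 x 6 mm, lying flat and loose on the mat inside the frame along its -y side, long side along its x. Origin at the centre of its underside.
- plain_block: Another stone, standing, plain grey, uncarved, 58 x 62 x 105 mm tall, on the table on the other side of the mat from the release. Origin at the centre of its underside. Leave alone.
- brick_piece: Reddish brick piece, 85 x 60 x 35 mm high, lying on the right of the table. Origin at the centre of its underside. Leave alone.
- jar: Round jar, 60 mm across, 85 mm high, standing at the left. Origin at the centre of its underside. Leave alone.
- brush: Hand brush lying at the front right. Origin within its length, at table height. Leave alone.
- notebook: Closed green notebook, 90 x 140 x 14 mm, lying at the front left. Origin at the centre of its underside. Leave alone.
- caliper: Steel vernier caliper, 210 mm long, lying flat at the far right. Origin at the middle of its beam, at table height. Leave alone.
Not all that is in view belongs to the job. What is shaped like the stone but blue or turquoise is not meant. Several things look just like the part that bears release_top: the one meant starts farthest to the robot's left.

How it is judged:
On the way, in this order (a step that is already met when the one before it is completed fails the run):
1. the stone lies at rest on its back, carved face up, wholly inside the tape lines (angle between stone's own x axis and vertical above 3.04 rad and x of corner_bl in the frame of frame between -0.1 and 0.1 m and y of corner_bl in the frame of frame between -0.09 and 0.09 m and x of corner_br in the frame of frame between -0.1 and 0.1 m and y of corner_br in the frame of frame between -0.09 and 0.09 m and x of corner_tl in the frame of frame between -0.1 and 0.1 m and y of corner_tl in the frame of frame between -0.09 and 0.09 m and x of corner_tr in the frame of frame between -0.1 and 0.1 m and y of corner_tr in the frame of frame between -0.09 and 0.09 m and linear speed of stone below 0.01 m/s and angular speed of stone below 0.1 rad/s), for 0.3 s.
2. the release button is pressed (value of joint release above 0.004 m), for 0.05 s.
At the end, for the whole second after the job is handed in: The stone lies at rest flat on its back (within 6 degrees), carved face up, all four corners inside the inner edges of the tape, and the release button, having been pressed at least 4 mm, is up again (within 2 mm) (all of step 1 and value of joint release below 0.002 m); the robot touches nothing.
It fails at once if the stone is lifted, or tipped onto its face or a narrow side (its back bottom edge rises more than 20 mm off the mat) (height (world z) of stone_heel above 0.024 m).
It fails at once if the scale bar is moved by more than 10 mm (distance of scale_bar from where it was at the start of the episode above 0.01 m).
It fails at once if the plain block, brick piece, jar, brush, notebook or caliper is moved by more than 10 mm (distance of any of plain_block, brick_piece, jar, brush, notebook, caliper from where it was at the start of the episode above 0.01 m).
It also fails if it takes over 35 s, if anything falls off the work surface, if the arm or the gripper's body presses on something with over 40 N, if the wrist force passes 120 N, or if a joint passes its speed limit or range.

## Working session

There is one attempt and no reset: what is moved stays moved. The work goes in short steps, Python scripts to look and compute and a shell command to move; the robot and the scene stay as the last step left them, time stands still between calls to the robot, and variables do not carry over. Pictures are saved under pics/ and viewed, about 8 in all and at most 12, crops included, and the job is handed in when it is done.

```bash
mkdir -p pics
cat > h.py <<'E'
import numpy as np, cv2, pickle
from station import ctrl
def shot(n,tag):
    o=ctrl.get_obs(); c=ctrl.camera(n); c['obs']=o
    pickle.dump(c,open(f'pics/{tag}.pkl','wb')); cv2.imwrite(f'pics/{tag}.png',c['pixels'][:,:,::-1]); return c
def load(tag): return pickle.load(open(f'pics/{tag}.pkl','rb'))
def plane(c,u,v,z):
    d=np.array([(u-c['cx'])/c['fx'],(v-c['cy'])/c['fy'],1]); R,t=np.array(c['R']),np.array(c['t'])
    o=-R.T@t; d=R.T@d; return o+d*(z-o[2])/d[2]
def pt(c,u,v):
    z=c['depth'][int(v),int(u)]; R,t=np.array(c['R']),np.array(c['t'])
    return R.T@(np.array([(u-c['cx'])/c['fx'],(v-c['cy'])/c['fy'],1])*z-t)
def cloud(c):
    v,u=np.mgrid[:480,:640]; z=c['depth']; R,t=np.array(c['R']),np.array(c['t'])
    P=np.stack([(u-c['cx'])/c['fx']*z,(v-c['cy'])/c['fy']*z,z],-1)-t
    P=P@R; P[z==0]=np.nan; return P
E
python3 - <<'E'
from h import *
for n in('scene','side'):
    c=shot(n,n+'0'); print(n,np.round(c['R'],3).tolist(),np.round(c['t'],3),c['fx'],c['cx'],c['cy'], -np.array(c['R']).T@c['t'])
o=ctrl.get_obs(); print(o)
E
```

```text
scene [[0.14, 0.99, 0.017], [0.736, -0.093, -0.67], [-0.662, 0.107, -0.742]] [-0.004 -0.298  1.918] 573.2018194525775 319.64932524641364 242.31491996246655 [ 1.48998383 -0.22837578  1.2224055 ]
side [[0.867, -0.497, -0.011], [-0.33, -0.559, -0.761], [0.373, 0.664, -0.649]] [-0.463  0.192  1.525] 590.3456526103323 329.4676408586195 241.75754363495915 [-0.10333644 -1.13476464  1.13011758]
{'time_s': 0.1, 'qpos': array([-6.65803682e-02,  3.00427636e-01,  1.52150665e+00, -7.76200512e-06,
        1.32068082e+00, -6.65926223e-02]), 'joint_vel': array([ 0.00124963, -0.00058868, -0.00117395,  0.000281  ,  0.00187396,
        0.00074414]), 'tau': array([ 1.84928511e-03, -5.32644153e+01, -3.53284299e+01,  7.10431044e-02,
        2.34944851e-02, -7.30603051e-05]), 'ee_pos': array([5.49793271e-01, 1.97519596e-05, 2.23941640e-01]), 'eef_rot': array([-3.14057196e+00, -6.05359111e-05,  1.57081048e+00]), 'force': array([ 0.10925529, -0.92992721,  0.12116876]), 'moment': array([-0.02508126,  0.0468562 ,  0.015435  ]), 'grip_width': 0.09421533498444193}
```

View pics/scene0.png

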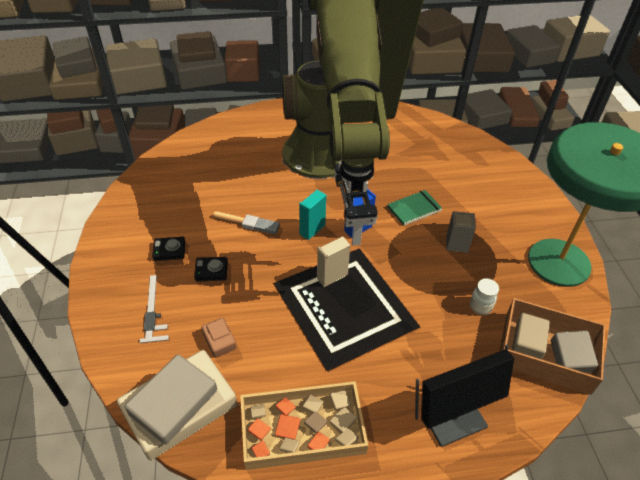

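View pics/side0.png

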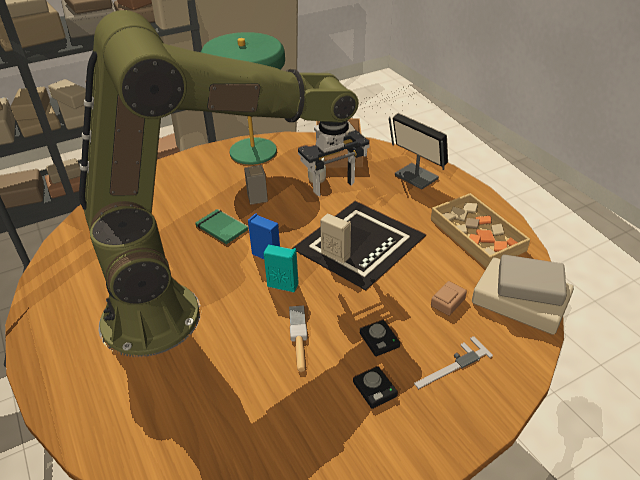

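Candidates for the stone are the pale one at scene (333,262) / side (335,238), the teal one at scene (312,215) / side (281,268), and the blue one at scene (362,215) / side (263,237). I take the pale one.

The release is either box: scene (212,268) / side (380,337), or scene (170,247) / side (375,385). The first looks further left (larger y). I'll measure both now.

```bash
cat > m.py <<'E'
from h import *
for n in('scene0','side0'):
    c=load(n); P=cloud(c); im=c['pixels']; hsv=cv2.cvtColor(im,cv2.COLOR_RGB2HSV)
    H,S,V=[hsv[:,:,i].astype(int) for i in range(3)]; z=P[:,:,2]
    reg=(P[:,:,0]>.3)&(P[:,:,0]<.95)&(abs(P[:,:,1])<.5)
    # tape: white flat near mat top
    for name,m in [('stone',reg&(z>.02)&(z<.14)&(H>10)&(H<30)&(S>25)&(S<130)&(V>110)),('stonetop',reg&(z>.122)&(z<.136)&(H>10)&(H<30)&(S<130)&(V>110)),
                 ('blue',reg&(z>.1)&(z<.2)&(H>100)&(H<130)&(S>120)),('teal',reg&(z>.1)&(H>80)&(H<98)&(S>120)),
                 ('boxes',reg&(z>.015)&(z<.045)&(V<90)&(P[:,:,1]<-.15))]:
        m=cv2.morphologyEx(m.astype(np.uint8),cv2.MORPH_OPEN,np.ones((2,2)))
        k,l,st,ce=cv2.connectedComponentsWithStats(m)
        for i in range(1,k):
            if st[i,4]>25:
                q=P[l==i]; a=cv2.minAreaRect((q[:,:2]*1000).astype(np.float32))
                print(n,name,st[i],'med',np.round(np.median(q,0),3),'rect',np.round(a[0],1),np.round(a[1],1),round(a[2],1),'zmax',q[:,2].max().round(3))
    m=(reg&(z<.012)&(S<60)&(V>140)).astype(np.uint8)
    k,l,st,ce=cv2.connectedComponentsWithStats(m)
    for i in range(1,k):
        if st[i,4]>25: print(n,'white',st[i],np.round(ce[i]),np.round(plane(c,*ce[i],.004),3))
    big=1+np.argmax(st[1:,4]); mm=(l==big).astype(np.uint8)
    v,u=np.nonzero(mm); q=np.array([plane(c,a,b,.004)[:2] for a,b in zip(u,v)])*1000
    a=cv2.minAreaRect(q.astype(np.float32)); print(n,'tape rect',a, 'corners',np.round(cv2.boxPoints(a)).tolist())
E
python3 m.py
python3 - <<'E'
import cv2,numpy as np
a=cv2.imread('pics/scene0.png')[180:370,150:430]; b=cv2.imread('pics/side0.png')[190:420,240:440]
a=cv2.resize(a,(560,380),interpolation=cv2.INTER_CUBIC);b=cv2.resize(b,None,fx=1.9,fy=1.9,interpolation=cv2.INTER_CUBIC)[:380]
o=np.zeros((560,800,3),np.uint8);a=cv2.resize(a,(420,285));o[:285,:420]=a;o[:380,420:800]=b[:,:380];cv2.imwrite('pics/crop0.png',o)
E
```

```text
scene0 stone [319 238  32  46 938] med [nan nan nan] rect [496.   -9.2] [ 43.  175.3] 47.8 zmax nan
scene0 stone [479 288  16  12  54] med [0.699 0.327 0.081] rect [695.4 326.4] [42.9 20.3] 63.4 zmax 0.09
scene0 stone [483 302  14  11  73] med [nan nan nan] rect [692.4 354.6] [11.1 65.9] 34.2 zmax nan
scene0 stone [518 314  33  40 975] med [nan nan nan] rect [800.7 422.3] [ 79.3 131.4] 60.0 zmax nan
scene0 stone [558 333  32  37 784] med [nan nan nan] rect [876.5 480.9] [58.3 95.4] 77.9 zmax nan
scene0 stone [ 142  351   95   93 5341] med [nan nan nan] rect [ 845.1 -409.7] [156.9 181.2] 31.5 zmax nan
scene0 stone [352 383   8  21  47] med [ 0.892 -0.041  0.045] rect [890.6 -39.2] [16.  69.5] 88.4 zmax 0.05
scene0 stone [331 390  26  33 413] med [nan nan nan] rect [914.7 -73.6] [77.7 41.3] 6.2 zmax nan
scene0 stone [242 395  16  35 108] med [ 0.896 -0.293  0.044] rect [ 906.8 -292.1] [31.4 81.4] 66.1 zmax 0.05
scene0 stone [304 399  24  26 310] med [ 0.926 -0.14   0.027] rect [ 921.3 -136. ] [48.4 66.1] 89.1 zmax 0.036
scene0 stone [252 407  14  13 137] med [ 0.909 -0.262  0.023] rect
[... 2646 characters left out ...]
67.1 79.2] 86.9 zmax 0.034
side0 white [344 210  66  66 470] [379. 240.] [ 0.672 -0.05   0.004]
side0 white [309 237  12  16  76] [316. 245.] [0.503 0.027 0.004]
side0 white [375 237  18  19  84] [383. 246.] [ 0.669 -0.079  0.004]
side0 white [361 258   7   9  34] [364. 262.] [ 0.583 -0.11   0.004]
side0 white [470 337  11   9  42] [475. 341.] [ 0.665 -0.487  0.004]
side0 white [461 343   9   8  38] [465. 347.] [ 0.632 -0.49   0.004]
side0 white [486 451  24  17  69] [498. 458.] [ 0.501 -0.752  0.004]
side0 tape rect ((622.8939208984375, -22.139312744140625), (224.45803833007812, 205.06349182128906), 20.241355895996094) corners [[482.0, 35.0], [553.0, -157.0], [764.0, -80.0], [693.0, 113.0]]
```

View pics/crop0.png

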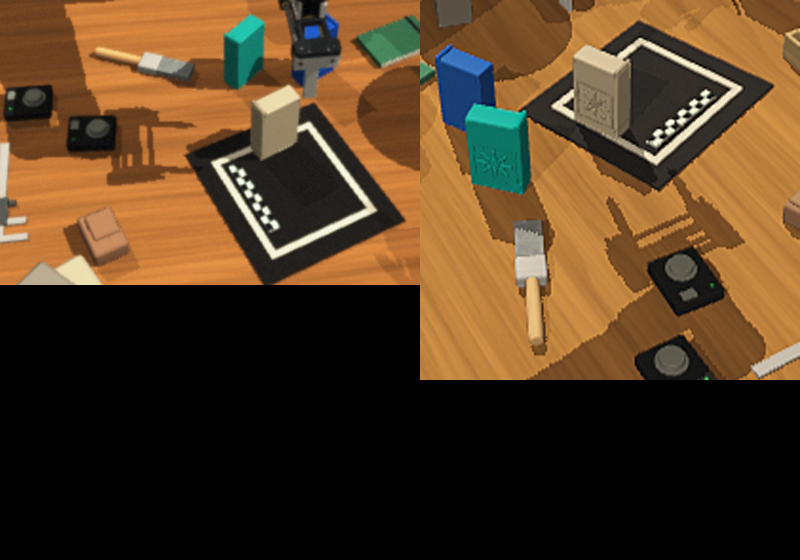

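The crop confirms the pale carved stone at the near tape edge and its carving facing the robot side. The scale bar is at the frame's −y side. The release box at y≈−0.35 is farther left than the one at −0.47. Next I'll get the stone's corners, the button and the bar.

```bash
cat > m2.py <<'E'
from h import *
for n,(x0,y0,x1,y1) in (('scene0',(310,230,360,295)),('side0',(312,205,362,275))):
    c=load(n); hsv=cv2.cvtColor(c['pixels'],cv2.COLOR_RGB2HSV).astype(int); H,S,V=[hsv[:,:,i] for i in range(3)]
    m=((H>8)&(H<32)&(S>35)&(S<140)&(V>70)).astype(np.uint8); w=np.zeros_like(m); w[y0:y1,x0:x1]=1; m*=w
    k,l,st,ce=cv2.connectedComponentsWithStats(m); i=1+np.argmax(st[1:,4]); mm=(l==i).astype(np.uint8)
    cn=max(cv2.findContours(mm,0,1)[0],key=cv2.contourArea); h=cv2.approxPolyDP(cv2.convexHull(cn),2,True)[:,0]
    print(n,st[i])
    for p in h: print(p,V[min(p[1],479),p[0]],'z.129',np.round(plane(c,*p,.129)*1000)[:2],'z.004',np.round(plane(c,*p,.004)*1000)[:2])
    # button: cast gray disk
    bx=(195,255,230,282) if n=='scene0' else (358,318,402,358)
    m=((V>75)&(V<170)&(S<60)).astype(np.uint8); w[:]=0; w[bx[1]:bx[3],bx[0]:bx[2]]=1; m=cv2.morphologyEx(m*w,cv2.MORPH_OPEN,np.ones((3,3),np.uint8))
    k,l,st,ce=cv2.connectedComponentsWithStats(m)
    for i in range(1,k):
        if st[i,4]>20: print('button',st[i],ce[i],np.round(plane(c,*ce[i],.033)*1000)[:2])
    crop=c['pixels'][y0:y1,x0:x1]
    b=c['pixels'][bx[1]-8:bx[3]+8,bx[0]-8:bx[2]+8]
    cv2.imwrite(f'pics/z_{n}.png',np.hstack([cv2.resize(crop,(400,500),interpolation=0),cv2.resize(b,(400,500),interpolation=0)])[:,:,::-1])
E
python3 m2.py; python3 -c "
import cv2,numpy as np
a=np.vstack([cv2.resize(cv2.imread(f'pics/z_{n}.png'),(600,300)) for n in('scene0','side0')]);cv2.imwrite('pics/z.png',a)"
```

```text
scene0 [ 310  236   50   51 1366]
[343 236] 138 z.129 [500.  -7.] z.004 [386.  18.]
[359 264] 122 z.129 [598.  16.] z.004 [496.  44.]
[359 272] 124 z.129 [624.  12.] z.004 [525.  39.]
[325 286] 89 z.129 [656. -78.] z.004 [561. -61.]
[310 284] 71 z.129 [ 645. -113.] z.004 [ 549. -100.]
[318 247] 178 z.129 [529. -77.] z.004 [420. -60.]
button [210 260  10   7  54] [214.48148148 263.25925926] [ 468. -349.]
side0 [ 312  210   50   65 1532]
[327 213] 204 z.129 [527.  -0.] z.004 [606. 142.]
[354 210] 85 z.129 [599. -27.] z.004 [686. 112.]
[361 212] 198 z.129 [611. -44.] z.004 [700.  92.]
[361 274] 227 z.129 [ 478. -256.] z.004 [ 550. -146.]
[312 248] 131 z.129 [ 421. -109.] z.004 [486.  19.]
[321 218] 200 z.129 [502. -11.] z.004 [577. 129.]
button [370 324  14  13 149] [376.43624161 330.06711409] [ 461. -358.]
button [378 342   7   6  31] [380.83870968 344.4516129 ] [ 445. -401.]
```

View pics/z.png

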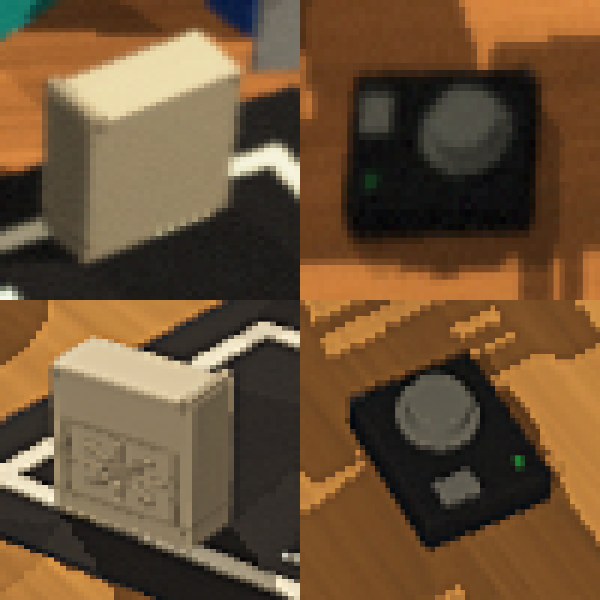

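Run:
```python
from h import *
S=load('scene0');D=load('side0')
for c,L in((S,[(343,236.5),(350,244.7),(326.3,256),(318,247.3)]),(D,[(327.8,213.9),(321.2,219),(343.7,228.8),(350.7,222.5)])):
    q=np.array([plane(c,u-.5,v-.5,.129)[:2]*1000 for u,v in L]); print(np.round(q).tolist(),q.mean(0).round(1),cv2.minAreaRect(q.astype(np.float32)))
for u,v in [(348.7,275.5),(324.7,286.8)]: print('back bottom',np.round(plane(S,u-.5,v-.5,.004)*1000))
for u,v in [(322,252.8),(342.8,263.3)]: print('front bottom',np.round(plane(D,u-.5,v-.5,.004)*1000))
for c,u,v in((S,214.5,263.3),(D,377,330)):
    P=cloud(c)[int(v)-2:int(v)+3,int(u)-2:int(u)+3].reshape(-1,3); print('btn',np.round(np.nanmedian(P,0)*1000),np.round(plane(c,u,v,.033)*1000))
# blue/teal points
for c in(S,D):
    P=cloud(c); hsv=cv2.cvtColor(c['pixels'],cv2.COLOR_RGB2HSV).astype(int)
    for nm,a,b in(('blue',100,130),('teal',80,98)):
        m=(hsv[:,:,0]>a)&(hsv[:,:,0]<b)&(hsv[:,:,1]>120)&(P[:,:,2]>.02)&(P[:,:,2]<.16)&(P[:,:,0]<.5); q=P[m]
        print(nm,np.round(np.percentile(q,[3,50,97],axis=0)*1000).tolist())
```

```text
[[500.0, -9.0], [530.0, 4.0], [560.0, -62.0], [529.0, -78.0]] [529.6 -36. ] ((530.1766357421875, -36.536102294921875), (35.69625473022461, 75.51318359375), 23.17839241027832)
[[527.0, -2.0], [500.0, -13.0], [531.0, -81.0], [562.0, -67.0]] [530.  -40.7] ((530.8304443359375, -39.910491943359375), (33.22265625, 75.08724212646484), 24.722597122192383)
back bottom [531.   8.   4.]
back bottom [561. -63.   4.]
front bottom [501. -11.   4.]
front bottom [529. -80.   4.]
btn [ 467. -350.   33.] [ 468. -349.   33.]
btn [ 463. -357.   31.] [ 462. -358.   33.]
blue [[340.0, 29.0, 23.0], [368.0, 64.0, 124.0], [395.0, 104.0, 130.0]]
teal [[327.0, -104.0, 25.0], [366.0, -69.0, 93.0], [388.0, -33.0, 129.0]]
blue [[327.0, 22.0, 29.0], [350.0, 54.0, 96.0], [388.0, 91.0, 127.0]]
teal [[310.0, -109.0, 24.0], [340.0, -84.0, 87.0], [378.0, -49.0, 126.0]]
```

Stone: centre ≈ (530,−38) mm, +x at about 24°. Frame: centre ≈ (623,−20), yaw 20.3°. After tipping, the stone should span frame x −78 to +49 and y −24 to +64, which is well inside.

Next I go behind the stone, jaws half shut and parallel to its face (turn −66°).

```bash
python3 -m creep '{"translation":[[-20,-20,0],[-45,-40,0],[-67,-59,0],[-67,-59,0],[-67,-59,0]],"yaw":[-0.12,-0.24,-0.36,-0.48,-0.6],"gripper":[130,130,130,130,130]}' 20
python3 -m creep '{"translation":[[0,0,0],[0,0,0],[0,0,0],[0,0,0],[0,0,0]],"yaw":[-0.12,-0.24,-0.36,-0.48,-0.55],"gripper":[130,130,130,130,130]}'
python3 - <<'E'
from h import *
c=shot('wrist','w1'); o=c['obs'];print(o['ee_pos'],o['eef_rot'],o['grip_width'],np.round(c['tool_from_camera'],3).tolist(),c['fx'],c['cx'],c['cy'])
E
```

```text
time_s: 0.52
ee_pos: [0.4819, -0.0598, 0.2241]
eef_rot: [-3.141, -0.0, 0.963]
force: [0.2, 0.1, -0.9]
grip_width: 0.0637
time_s: 0.93
ee_pos: [0.4818, -0.0598, 0.2238]
eef_rot: [-3.14, 0.0, 0.406]
force: [-0.1, -0.3, 0.5]
grip_width: 0.0458
[ 0.48181536 -0.0598332   0.22383154] [-3.14034014e+00  3.64263069e-04  4.06348995e-01] 0.04583704513620581 [[0.001, -0.968, -0.25, 0.074], [1.0, 0.001, -0.0, 0.001], [0.0, -0.25, 0.968, -0.159], [0.0, 0.0, 0.0, 1.0]] 371.64829954431775 319.18476834438354 241.52471004642942
```

View pics/w1.png

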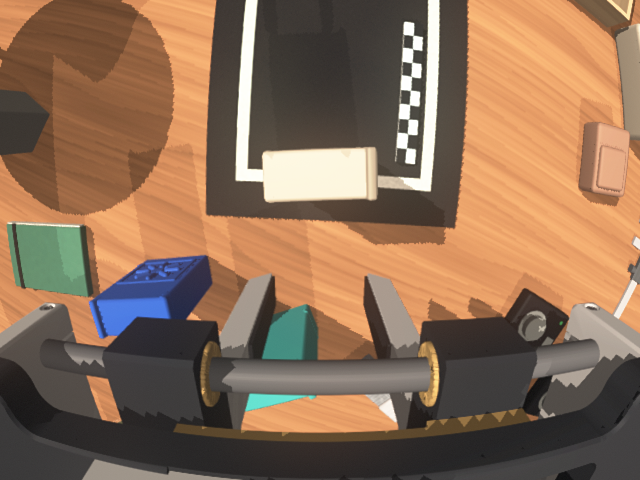

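The wrist view shows the stone's top at cols 264–377, rows 150–200. The fingers straddle its middle and are parallel to its face. The scale bar (410,90) is clear of the fall path. Now I descend and then creep forward along (0.914, 0.407).

```bash
python3 -m creep '{"translation":[[0,0,-35],[0,0,-70],[0,0,-95],[0,0,-100],[0,0,-100]],"yaw":[0,0,0,0,0],"gripper":[130,130,130,130,130]}'
python3 -m creep '{"translation":[[5,2,0],[9,4,0],[14,6,0],[18,8,0],[18,8,0]],"yaw":[0,0,0,0,0],"gripper":[130,130,130,130,130]}'
python3 -m creep '{"translation":[[2,1,0],[4,2,0],[6,3,0],[8,3.5,0],[9,4,0]],"yaw":[0,0,0,0,0],"gripper":[130,130,130,130,130]}'
python3 -m creep '{"translation":[[2,1,0],[4,2,0],[6,3,0],[8,3.5,0],[9,4,0]],"yaw":[0,0,0,0,0],"gripper":[130,130,130,130,130]}'
```

```text
time_s: 1.4
ee_pos: [0.4812, -0.0597, 0.1228]
eef_rot: [-3.139, 0.003, 0.405]
force: [-1.0, -0.1, 0.5]
grip_width: 0.046
time_s: 1.82
ee_pos: [0.5002, -0.0513, 0.1235]
eef_rot: [-3.139, 0.002, 0.406]
force: [0.7, 0.6, -0.7]
grip_width: 0.0462
time_s: 2.23
ee_pos: [0.5094, -0.0473, 0.1235]
eef_rot: [-3.139, 0.002, 0.406]
force: [-0.8, -0.6, -0.1]
grip_width: 0.0459
time_s: 2.65
ee_pos: [0.5186, -0.0432, 0.1235]
eef_rot: [-3.139, 0.002, 0.406]
force: [-0.6, -0.4, 1.5]
grip_width: 0.0463
```

```bash
python3 -m creep '{"translation":[[2,1,0],[4,2,0],[6,3,0],[8,3.5,0],[9,4,0]],"yaw":[0,0,0,0,0],"gripper":[130,130,130,130,130]}'
python3 - <<'E'
from h import *
c=shot('side','s2'); cv2.imwrite('pics/s2c.png',cv2.resize(c['pixels'][150:310,240:440,::-1],(800,600)))
E
```

```text
time_s: 3.07
ee_pos: [0.5279, -0.0391, 0.1235]
eef_rot: [-3.139, 0.002, 0.406]
force: [0.6, -0.7, -0.7]
grip_width: 0.046
```

View pics/s2c.png

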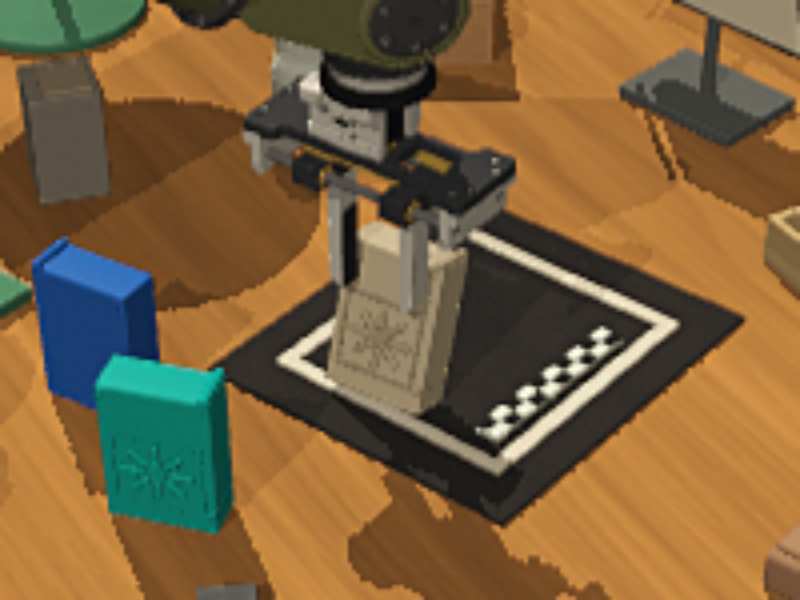

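The stone leans evenly under both fingertips, around 12–14°, with no visible yaw and its heel still in place. I'll carry on past the tipping point, then stop.

```bash
python3 -m creep '{"translation":[[2,1,0],[4,2,0],[6,3,0],[7,3,0],[8,3.5,0]],"yaw":[0,0,0,0,0],"gripper":[130,130,130,130,130]}'
python3 -m creep '{"translation":[[2,1,0],[4,2,0],[4,2,0],[4,2,0],[4,2,0]],"yaw":[0,0,0,0,0],"gripper":[130,130,130,130,130]}'
python3 -m creep '{"translation":[[0,0,0],[0,0,0],[0,0,0],[0,0,0],[0,0,0]],"yaw":[0,0,0,0,0],"gripper":[130,130,130,130,130]}'
python3 - <<'E'
from h import *
c=shot('side','s3'); cv2.imwrite('pics/s3c.png',cv2.resize(c['pixels'][150:310,240:440,::-1],(800,600)))
E
```

```text
time_s: 3.53
ee_pos: [0.5361, -0.0355, 0.1234]
eef_rot: [-3.139, 0.002, 0.406]
force: [-0.8, -0.3, 1.1]
grip_width: 0.0463
time_s: 3.95
ee_pos: [0.5401, -0.0335, 0.1234]
eef_rot: [-3.139, 0.002, 0.406]
force: [-0.4, -0.3, -0.1]
grip_width: 0.0462
time_s: 4.37
ee_pos: [0.5401, -0.0335, 0.1234]
eef_rot: [-3.139, 0.002, 0.406]
force: [0.5, -0.2, 0.3]
grip_width: 0.0459
```

View pics/s3c.png

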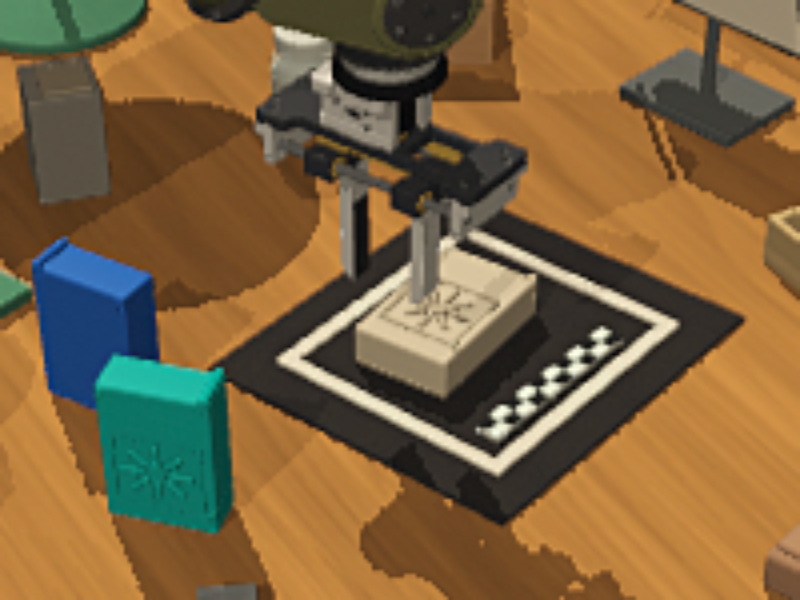

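The stone lies flat on its back, carving up, inside the tape. Next I rise, shut the fingers and move to a viewpoint just behind the left-hand release.

```bash
python3 -m creep '{"translation":[[0,0,35],[0,0,70],[0,0,95],[-10,-35,100],[-25,-70,100]],"yaw":[0,0,0,0,0],"gripper":[130,130,255,255,255]}'
python3 -m creep '{"translation":[[-17,-38,0],[-34,-76,0],[-50,-114,0],[-65,-152,0],[-80,-190,0]],"yaw":[0,0,0,0,0],"gripper":[255,255,255,255,255]}'
python3 -m creep '{"translation":[[-8,-38,0],[-15,-76,0],[-15,-76,0],[-15,-76,0],[-15,-76,0]],"yaw":[0,0,0,0,0],"gripper":[255,255,255,255,255]}'
python3 - <<'E'
from h import *
shot('wrist','w2'); shot('scene','c2'); shot('side','s4')
E
```

```text
time_s: 4.83
ee_pos: [0.5159, -0.1035, 0.2256]
eef_rot: [3.142, -0.001, 0.409]
force: [1.0, -0.4, 0.4]
grip_width: 0.0293
time_s: 5.25
ee_pos: [0.4348, -0.2952, 0.2259]
eef_rot: [3.141, -0.002, 0.409]
force: [0.8, 0.2, -0.3]
grip_width: 0.0005
time_s: 5.67
ee_pos: [0.4197, -0.3708, 0.2256]
eef_rot: [-3.142, -0.002, 0.409]
force: [0.3, -0.7, 0.3]
grip_width: 0.0007
```

View pics/w2.png

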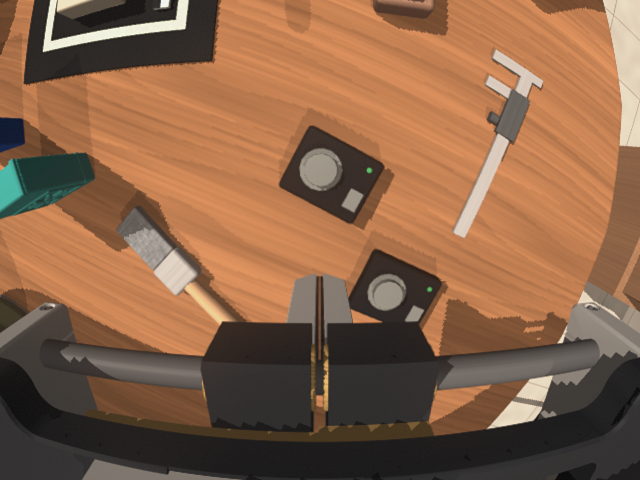

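View pics/c2.png

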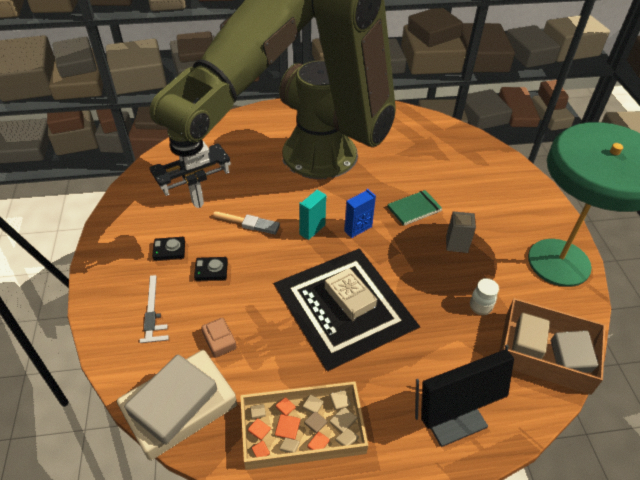

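In the wrist view the left-hand release button is at (320,169) and the other one at (387,293). The scene view shows the stone lying carving up inside the tape at (351,292). Now I cast the button ray and check the stone's rectangle against the tape.

Run:
```python
from h import *
from scipy.spatial.transform import Rotation as Ro
c=load('w2');o=c['obs'];T=np.array(c['tool_from_camera'])
m=((cv2.cvtColor(c['pixels'],cv2.COLOR_RGB2HSV)[:,:,2]>95)&(cv2.cvtColor(c['pixels'],cv2.COLOR_RGB2HSV)[:,:,1]<60)).astype(np.uint8)
w=np.zeros_like(m);w[143:196,296:342]=1
k,l,st,ce=cv2.connectedComponentsWithStats(m*w);i=1+np.argmax(st[1:,4]);print(st[i],ce[i])
R=Ro.from_euler('xyz',o['eef_rot']).as_matrix()
for u,v in(ce[i],(319,168)):
    d=np.array([u-c['cx'],v-c['cy']]);r=np.hypot(*d);a=r/c['fx']
    d=np.r_[d/r*np.sin(a),np.cos(a)];d=R@T[:3,:3]@d;p=R@T[:3,3]+o['ee_pos']
    q=p+d*(.033-p[2])/d[2];print('button',np.round(q*1000,1),'shift',np.round((q-o['ee_pos'])*1000,1))
# stone lying
F=np.array([623.5,-20.5]);a=np.radians(20.3);A=np.array([[np.cos(a),np.sin(a)],[-np.sin(a),np.cos(a)]])
for n,b in(('c2',(315,260,385,325)),('s4',(318,205,385,260))):
    c=load(n);P=cloud(c);x0,y0,x1,y1=b
    hsv=cv2.cvtColor(c['pixels'],cv2.COLOR_RGB2HSV).astype(int);z=P[:,:,2]
    m=((z>.034)&(z<.046)&(hsv[:,:,1]>25)&(hsv[:,:,2]>100)).astype(np.uint8);w=np.zeros_like(m);w[y0:y1,x0:x1]=1
    k,l,st,ce=cv2.connectedComponentsWithStats(m*w);i=1+np.argmax(st[1:,4]);v,u=np.nonzero(l==i)
    q=np.array([plane(c,x,y,.040)[:2]*1000 for x,y in zip(u,v)]);r=cv2.minAreaRect(q.astype(np.float32));print(n,st[i],r)
    print('in frame',np.round((cv2.boxPoints(r)-F)@A.T).tolist(),'z',np.nanmedian(z[l==i]))
```

```text
[ 299  148   43   43 1397] [319.86327845 168.87043665]
button [ 470.  -350.5   33. ] shift [  50.3   20.3 -192.6]
button [ 470.5 -349.4   33. ] shift [  50.7   21.3 -192.6]
c2 [ 325  268   52   47 1155] ((610.2748413085938, -1.7263336181640625), (130.26718139648438, 79.67147064208984), 25.432865142822266)
in frame [[-74.0, 56.0], [-67.0, -23.0], [63.0, -12.0], [55.0, 68.0]] z 0.04064641134689359
s4 [341 241  12   7  31] ((557.5610961914062, -53.960662841796875), (13.855910301208496, 33.32624816894531), 21.66983985900879)
in frame [[-81.0, 8.0], [-80.0, -25.0], [-66.0, -25.0], [-67.0, 8.0]] z 0.03704720737941279
```

```bash
python3 -m creep '{"translation":[[25,10,0],[50,20,-10],[50,20,-50],[50,20,-90],[50,20,-125]],"yaw":[0,0,0,0,0],"gripper":[255,255,255,255,255]}'
python3 -m creep '{"translation":[[0,0,-20],[0,0,-38],[0,0,-43],[0,0,-43],[0,0,-43]],"yaw":[0,0,0,0,0],"gripper":[255,255,255,255,255]}'
python3 -m creep '{"translation":[[0,0,-2],[0,0,-4],[0,0,-6],[0,0,-6],[0,0,-6]],"yaw":[0,0,0,0,0],"gripper":[255,255,255,255,255]}'
python3 - <<'E'
from h import *
c=shot('side','s5'); cv2.imwrite('pics/s5c.png',cv2.resize(c['pixels'][290:370,330:430,::-1],(800,600)))
E
```

```text
time_s: 6.23
ee_pos: [0.4707, -0.3485, 0.0993]
eef_rot: [3.141, -0.002, 0.413]
force: [0.5, -0.7, 0.4]
grip_width: 0.0004
time_s: 6.65
ee_pos: [0.4713, -0.3484, 0.0574]
eef_rot: [3.14, -0.002, 0.414]
force: [-0.5, 0.3, 0.8]
grip_width: 0.0007
time_s: 7.07
ee_pos: [0.4715, -0.3486, 0.0518]
eef_rot: [3.139, -0.003, 0.414]
force: [0.5, 0.4, 1.5]
grip_width: 0.0005
```

View pics/s5c.png

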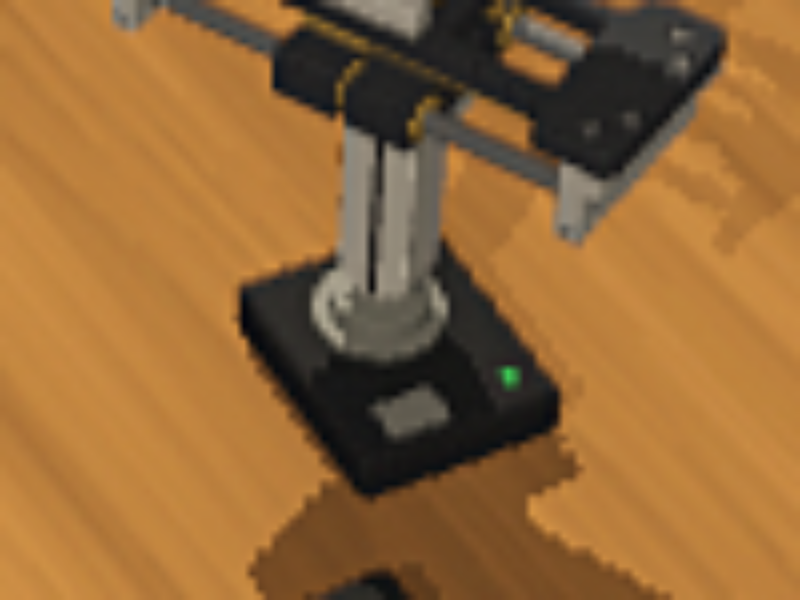

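The fingertips stand centrally on the button, at the first touch (1.5 N). I press on in small steps, watching the force.

```bash
python3 -m creep '{"translation":[[0,0,-2],[0,0,-3],[0,0,-4],[0,0,-4],[0,0,-4]],"yaw":[0,0,0,0,0],"gripper":[255,255,255,255,255]}'
python3 -m creep '{"translation":[[0,0,-1],[0,0,-2],[0,0,-2],[0,0,-2],[0,0,-2]],"yaw":[0,0,0,0,0],"gripper":[255,255,255,255,255]}'
```

```text
time_s: 7.53
ee_pos: [0.4716, -0.3486, 0.0478]
eef_rot: [3.139, -0.003, 0.414]
force: [0.7, 0.5, 4.3]
grip_width: 0.0005
time_s: 7.95
ee_pos: [0.4716, -0.3487, 0.0462]
eef_rot: [3.139, -0.003, 0.414]
force: [-2.3, 2.1, 8.5]
grip_width: 0.0004
```

8.5 N after about 6 mm of travel means the button is fully down. I'll release it, retreat and check.

```bash
python3 -m creep '{"translation":[[0,0,5],[0,0,15],[0,0,50],[0,0,90],[0,0,130]],"yaw":[0,0,0,0,0],"gripper":[255,255,255,255,255]}'
python3 -m creep '{"translation":[[-20,-8,20],[-50,-20,40],[-52,-22,47],[-52,-22,47],[-52,-22,47]],"yaw":[0,0,0,0,0],"gripper":[255,255,255,255,255]}'
python3 - <<'E'
from h import *
c=shot('scene','c6'); s=shot('side','s6'); a=load('c2'); b=load('side0')
P=cloud(c); print('button z now/before scene',np.nanmedian(P[261:266,212:217,2]),np.nanmedian(cloud(a)[261:266,212:217,2]))
print('side',np.nanmedian(cloud(s)[328:333,375:380,2]),np.nanmedian(cloud(b)[328:333,375:380,2]))
d=cv2.absdiff(c['pixels'],a['pixels']).max(2); print('table diff since stone fell',(d[255:345,270:420]>60).sum(), 'objects', (d[200:345,400:520]>60).sum(),(d[275:360,130:245]>60).sum())
A=c['pixels'][190:350,120:440];cv2.imwrite('pics/fin.png',cv2.resize(A[:,:,::-1],(800,400)))
print(ctrl.get_obs()['force'])
E
```

```text
time_s: 8.37
ee_pos: [0.471, -0.3482, 0.1777]
eef_rot: [3.14, -0.002, 0.414]
force: [-1.1, -0.5, -0.1]
grip_width: 0.0005
time_s: 8.78
ee_pos: [0.4191, -0.3701, 0.2247]
eef_rot: [3.14, -0.002, 0.413]
force: [-0.8, -0.2, -0.8]
grip_width: 0.0003
button z now/before scene 0.03357576678596717 0.03206884655121762
side 0.030905552489855603 0.031096912640558128
table diff since stone fell 0 objects 0 0
[ 1.0380358   0.04745611 -0.03661116]
```

View pics/fin.png

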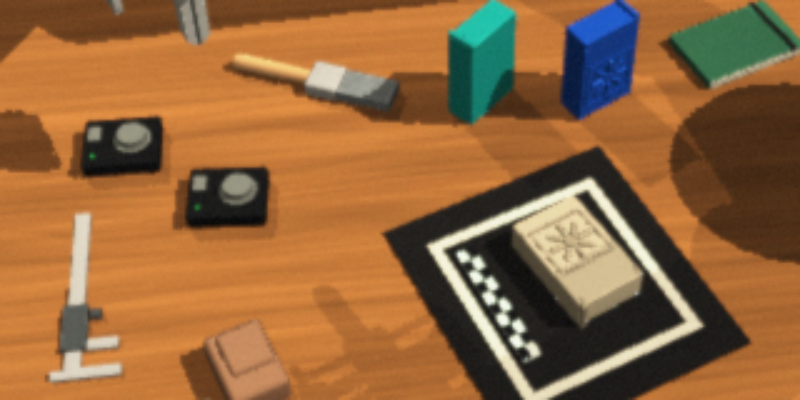

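The stone lies flat at (575,260) in the crop, well inside the tape. The button at (238,188) is up again and nothing else has moved.

```bash
python3 -c "from station import ctrl; print(ctrl.hand_in())"
```

```text
the job is handed in; nothing more can be done
None
```

The stone is on its back, carved face up, inside the tape, and the camera release has been pressed and is up again. I handed the job in at about 9 s of the 35 s allowed; no verdict is reported.

- **Stone:** I pushed it over slowly with two half-open fingertips. In the scene camera its corners lie at about −74 to +63 mm along the frame and −23 to +68 mm across it. That leaves at least 20 mm to the tape. Its carved face is about 40 mm above the table, as expected for it lying flat.
- **Release:** I used the box farther to the robot's left. I pressed it about 6 mm, reaching 8.5 N, and it came back to its earlier height in both cameras.
- **Surroundings:** The scene pictures taken before and after the press show no change around the mat, the jar and plain block, or the brick piece and caliper. The scale bar, brush and notebook look untouched by eye. The arm ended well clear of everything.

**Checks that disagreed:**
- The side camera could not confirm the stone's outline because its mask caught only a sliver, so the corner figures come from the scene camera alone.
- The first two readings of the button differed by about 9 mm. The wrist camera settled it, and a close view showed the fingertips centred on it.

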